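# Hold the bin bracket against the fridge-door liner for screwing

### The arm

A 6-joint arm with a two-finger parallel gripper is mounted at the origin on the work surface. World frame = base frame: x ahead of the robot, y to its left, z up, the work surface at z = 0. Lengths are in m, angles in degrees, forces in N, time in s.
With the tool pointing down it reaches from about 0.325 to 0.9 m from the base axis. Payload 3.5 kg.
Tool frame: the origin (TCP) lies midway between the tips of the shut fingers; the grasp point (between the pads) lies 19 mm behind it; z points along the fingers, y is the line along which they close (so a half turn about z gives the same grasp; the last joint's range is limited). The gripper opens to 85 mm and grips with 20 to 120 N. Pads are 22 mm wide; open, the fingers measure 114 mm over their backs; the gripper's body (76 mm by 85 mm) begins 54 mm behind the grasp point. The pads swing forward as they close: fully open they stand 13 mm farther back than shut.
Start: joints at [68.732, 15.837, -1.513, 72.651, 0, 84.076], TCP at [0.165, 0.603, 0.231] pointing down, gripper open.
Joint ranges: [-178.77, 178.77], [-48.84, 107.48], [-61.69, 71.31], [-111.58, 123.2], [-90, 87.43], [-180, 180]. Speed limits (degrees/s): [147.25, 147.25, 180, 180, 180, 180].

### API

Orientations are given as a 3x3 rotation matrix whose columns are the frame's x, y, z axes.
In Python, from rig import manip, readout, eyes, ticket gives the robot as it stands. Calls block until the motion is done:
- manip.move_pose(position, orientation): joint-space move of the TCP to a pose.
- manip.servo_line(position, max_speed=0.15, frame=None, f_stop=None): straight line of the TCP; frame=None keeps the orientation; max_speed is the mean speed in m/s. With f_stop (N) it stops when the force on the tool has changed by that much, and returns True; else False.
- manip.move_joints(angles): joint-space move.
- manip.let_go() and manip.grasp(squeeze=None): open the fingers fully, or close them until they stop; squeeze is the grip in N (None keeps the last).
- manip.wait(seconds).
- manip.inverse_kinematics(position, orientation): joint angles nearest the present ones, or None.
- readout.observe(): the state.
- eyes.read_camera(name): name is "scene" or "top" or "wrist"; returns a dict with "frame" (420x560x3 uint8, red, green, blue), "fx", "fy", "cx", "cy" (pixels), "world_from_camera" (4x4, takes a point from camera to world coordinates). Camera axes: x right, y up, looking along -z (the intrinsics and any distortion apply to the point x, -y, -z); pixel columns grow to the right and rows downward; lengths in m; the calibration is good to about 2 mm. A picture is of the moment at which its call begins. There is no depth.
A pose or a line that the arm cannot do raises manip.MotionError and nothing moves.
- ticket.finish_job(): hands the job in; it is judged then, once.
The state is a dict: "time_s": time; "joints": joint angles; "joint_velocities": joint speeds; "tau": joint torques, N m; "ee_pos": TCP position; "tool_rot": TCP orientation; "contact_force": force on the tool from outside, world axes, zero at the start; "torque": the same for the moment, N m; "finger_gap": opening from 0.0 (shut) to 1.0 (fully open); "finger_force": force on a finger pad.
Only numpy, scipy, OpenCV 4.12 (cv2) and the standard library are available. Lean on these libraries where they do the work, as an engineer would, in place of code of your own. Each camera call takes 0.05 s, during which the arm holds its last target. There are 200 camera calls.

### The job

Be my third hand while I screw the blue bin bracket to the sprung grey plate of the fridge-door liner: pick the bracket up by its rib and hold its flat face square and upright against the plate, midway between the two green guide posts with its top edge level with their tops, pressing steadily with about 10 newtons and never more than 20. Keep that push for at least three seconds and finish while still holding and pressing it there: do not put it down or let go. Leave the jar, food box, cup and screwdriver where they are.

Things in the scene. Friction and masses are not known exactly. Their poses are not given: they have to be found in the camera images.
- bracket_center (a point): centre of the rib of the loose blue bin bracket, half-way up: 30 mm above the underside and 36 mm behind (-x of) the flange's flat front face. The rib is 20 mm thick (y), 56 mm long (x), 60 mm tall, and stands out from the middle of the flange's back towards -x. x looks out of the flat face, z up. Grip the rib from above across its 20 mm; 40 N of grip does no harm
- bracket: the whole blue plastic bracket, about 140 g, a T seen from above, 60 mm tall everywhere, standing on the counter on its lower edge: flange 90 mm wide (y) x 8 mm thick (x), with the 20 mm thick rib behind it (-x). Origin at the middle of the lower edge of the flange's front face, which looks along +x; z up
- liner: the fridge-door liner section, fixed to the counter: aluminium foot 110 x 340 x 12 mm and an upright white panel 20 mm thick with its top at 130 mm, standing behind the grey plate. Origin on the counter at the middle of the foot; x points into the panel (the way to press), y along it, z up
- plate (a joint): how far the grey backing plate (10 mm thick, 300 mm wide, 84 mm tall, spanning heights 46 to 130 mm) is pushed back along the liner's x, in m: 0 at rest, stop at 0.030. It stands on springs without preload: 0.8 N per mm, so 10 N is 0.0125. At rest its front face lies 30 mm before the liner's origin
- guides_mid (a point): midway between the two green guide posts, 90 mm above the counter, on the front face of the grey plate at rest. x points square into the plate, y along it, z up. The rib centre (bracket_center) is at this height when the bracket's top edge is level with the posts' tops (120 mm)
- guides: the two fixed green guide posts, each 12 (x) x 20 (y) x 120 mm tall, 130 mm of free width between them, joined at the feet by a 16 mm high green bar. They stand before the grey plate, their backs 4 mm and their fronts 16 mm before its face at rest. Origin on the counter midway between them; axes as guides_mid
- jar: bystander: red jar with white cap, 64 mm across, 110 mm tall; origin at the middle of its underside
- food_box: bystander: clear food box with green lid, 106 x 156 x 60 mm; origin at the middle of its underside
- screw_cup: bystander: small white cup, 64 mm across, 60 mm tall; origin at the middle of its underside
- screwdriver: bystander: screwdriver lying on the counter, about 200 mm long, handle to its -x
Mind the look-alikes: they are no part of the job. Several things have the shape of the bracket; the one meant has the colours described above.

How it is judged (in metres and radians):
On the way, in this order (a step that is already met when the one before it is completed fails the run):
1. the bracket is in the fingers and lifted clear of the counter (height (world z) of bracket_center above 0.05 m and contact force between bracket and the fingers above 2 N), for 0.2 s.
2. the bracket is pressed in its place with 6 to 14 N, steadily for 2 s (contact force between bracket and liner between 6 and 14 N and y of bracket_center in the frame of guides_mid between -0.008 and 0.008 m and z of bracket_center in the frame of guides_mid between -0.008 and 0.008 m and x of bracket in the frame of guides_mid above 0 m and angle between the x axis of bracket_center and the x axis of guides_mid, either way round below 0.1 rad and angle between bracket_center's own z axis and vertical below 0.1 rad and contact force between bracket and the fingers above 2 N and linear speed of bracket below 0.02 m/s), for 2 s.
At the end, for the whole second after the job is handed in: The fingers hold the bracket, its flange face on the grey plate with 6 to 14 N, rib centre within 8 mm of midway between the posts and within 8 mm of 90 mm height, square to the plate (face, not rib, against it) and upright within 0.1 rad, slower than 20 mm/s (all of step 2); the arm keeps its last pose, push and grip.
It fails at once if the plate or its stand is pressed with more than 20 N (contact force between any of bracket, the arm and liner above 20 N).
It fails at once if the red jar is moved by more than 20 mm or tipped (distance of jar from where it was at the start of the episode above 0.02 m or angle between jar's own z axis and vertical above 0.3 rad).
It fails at once if the food box is moved by more than 20 mm or tipped (distance of food_box from where it was at the start of the episode above 0.02 m or angle between food_box's own z axis and vertical above 0.3 rad).
It fails at once if the white cup is moved by more than 20 mm or tipped (distance of screw_cup from where it was at the start of the episode above 0.02 m or angle between screw_cup's own z axis and vertical above 0.3 rad).
It fails at once if the screwdriver is moved by more than 20 mm or tipped (distance of screwdriver from where it was at the start of the episode above 0.02 m).
It also fails if it takes over 51 s, if anything falls off the work surface, if the arm or the gripper's body presses on something with over 40 N, if the wrist force passes 120 N, or if a joint passes its speed limit or range.

## Working session

There is one attempt and no reset: what is moved stays moved. The work goes in short steps, each a Python script; the robot and the scene stay as the last script left them, time stands still between calls to the robot, and variables do not carry over. Pictures are saved under pics/ and viewed, at most 10 in all, crops included, and the job is handed in when it is done.

```bash
mkdir -p pics; ls; cat > h.py <<'E'
import numpy as np, cv2
from rig import manip, readout, eyes, ticket
def snap(n,f):
    c=eyes.read_camera(n); cv2.imwrite('pics/'+f,c['frame'][:,:,::-1])
    np.savez('pics/'+f[:-4]+'.npz',**c); return c
def ray(c,u,v):
    M=np.array(c['world_from_camera']); d=np.array([(u-c['cx'])/c['fx'],-(v-c['cy'])/c['fy'],-1.])
    return M[:3,3], M[:3,:3]@d
def pt(c,u,v,z):
    o,d=ray(c,u,v); return o+d*(z-o[2])/d[2]
def proj(c,p):
    M=np.linalg.inv(np.array(c['world_from_camera'])); q=M[:3,:3]@np.array(p)+M[:3,3]
    return c['cx']+c['fx']*q[0]/-q[2], c['cy']-c['fy']*q[1]/-q[2]
E
python3 - <<'E'
from h import *
for n in('scene','top'):
    c=snap(n,n+'0.png'); print([k for k in c],c['fx'],c['cx'],np.round(c['world_from_camera'],3))
o=readout.observe();print(o['time_s'],o['contact_force'])
E
```

```text
pics
['frame', 'fx', 'fy', 'cx', 'cy', 'world_from_camera'] 453.50258237595034 277.3927803240803 [[ 0.552 -0.595  0.584  1.174]
 [ 0.833  0.407 -0.373 -0.325]
 [-0.016  0.693  0.721  0.866]
 [ 0.     0.     0.     1.   ]]
['frame', 'fx', 'fy', 'cx', 'cy', 'world_from_camera'] 419.26783070957765 274.44544699468287 [[-0.033  0.976 -0.216  0.296]
 [-0.999 -0.033  0.006  0.078]
 [-0.002  0.216  0.976  1.277]
 [ 0.     0.     0.     1.   ]]
0.1 [-0.54585728  0.07678687 -0.13044265]
```

View pics/scene0.png

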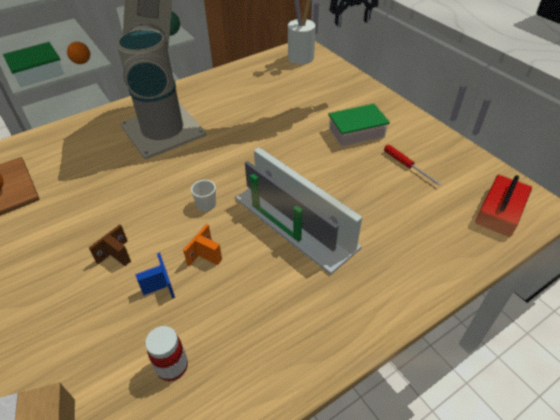

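View pics/top0.png

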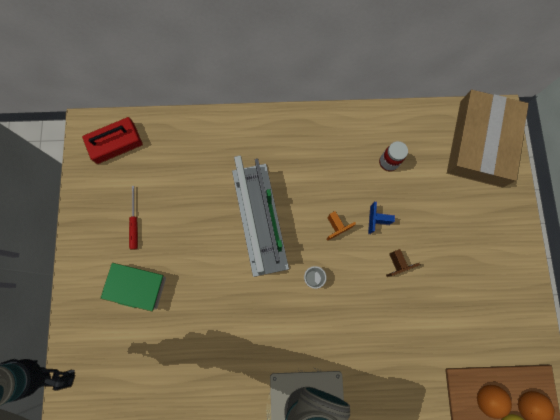

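Top view: the blue bracket is at about (380,217) with its flange towards the liner. The liner is at (260,220) with its posts on the right, so pressing goes roughly +y. The cup is at (315,277), the orange look-alike at (340,226) and the brown one at (402,262). I'll enlarge both regions.

```bash
python3 - <<'E'
import cv2
a=cv2.imread('pics/top0.png')
cv2.imwrite('pics/t1.png',cv2.resize(a[150:290,225:425],None,fx=4,fy=4,interpolation=cv2.INTER_CUBIC))
a=cv2.imread('pics/scene0.png')
cv2.imwrite('pics/s1.png',cv2.resize(a[145:305,130:370][:, :],None,fx=3.3,fy=3.3,interpolation=cv2.INTER_CUBIC))
E
```

```text
(no output)
```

View pics/t1.png

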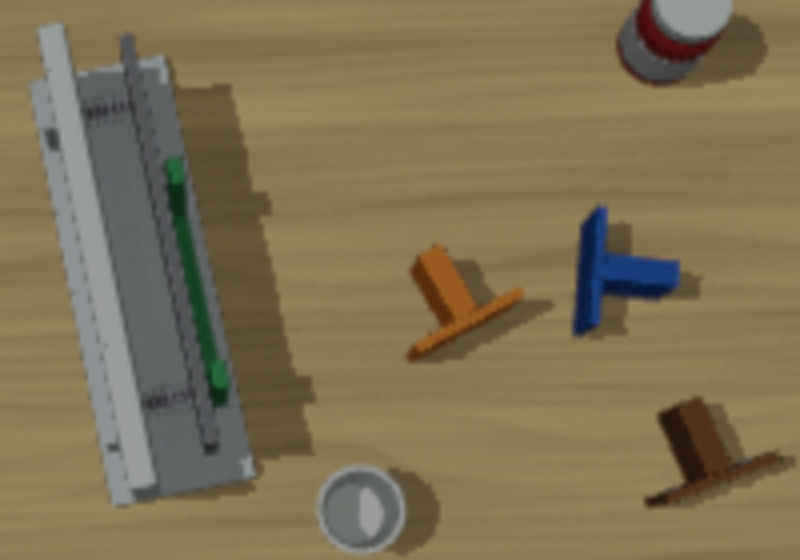

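View pics/s1.png

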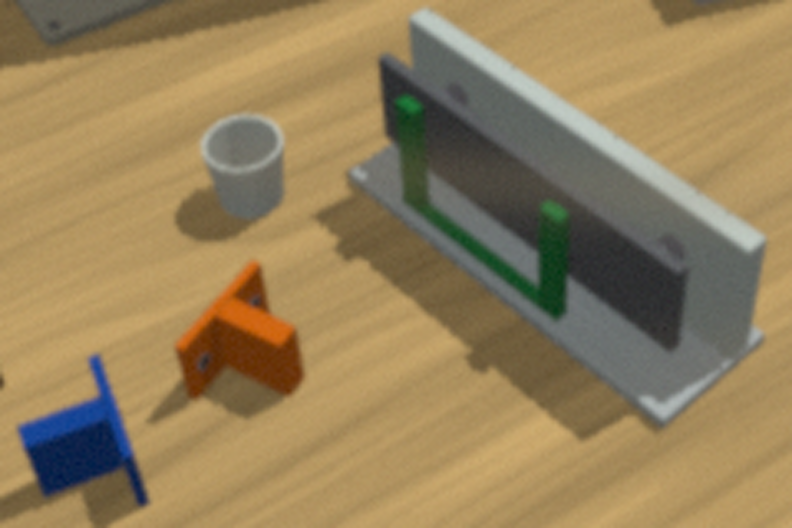

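```bash
python3 - <<'E'
from h import *
t=dict(np.load('pics/top0.npz'));s=dict(np.load('pics/scene0.npz'))
T=lambda x,y:(225+(x+.5)/4-.5,150+(y+.5)/4-.5); S=lambda x,y:(130+(x+.5)/3.3-.5,145+(y+.5)/3.3-.5)
P=lambda c,q,z:np.round(pt(c,*q,z),4)
print('posts top',P(t,T(175,164),.12),P(t,T(218,366),.12)); print('posts scene',P(s,S(409,104),.12),P(s,S(554,211),.12))
print('plate top ends top',P(t,T(127,40),.13),P(t,T(211,447),.13))
print('plate front corner scene',P(s,S(381,62),.13),P(s,S(685,270),.13))
print('foot corners (12mm) top',P(t,T(166,58),.012),P(t,T(256,473),.012),'scene',P(s,S(349,172),.012),P(s,S(660,412),.012))
print('rib end top:',P(t,T(679,262),.06),P(t,T(678,288),.06),'scene',P(s,S(21,429),.06))
print('flange ends top:',P(t,T(605,209),.06),P(t,T(597,333),.06),'scene',P(s,S(96,357),.06),P(s,S(144,500),.0))
print('cup',P(t,T(361,508),.06),'orange rib end',P(t,T(425,255),.06),'orange flange',P(t,T(520,292),.06),P(t,T(411,358),.06),'brown',P(t,T(682,408),.06),P(t,T(780,455),.06),P(t,T(650,503),.06))
E
```

```text
posts top [0.6108 0.0869 0.12  ] [0.4645 0.0614 0.12  ]
posts scene [0.4624 0.0635 0.12  ] [0.6103 0.0891 0.12  ]
plate top ends top [0.7016 0.1185 0.13  ] [0.4075 0.0683 0.13  ]
plate front corner scene [0.4207 0.0651 0.13  ] [0.7085 0.1232 0.13  ]
foot corners (12mm) top [0.7273 0.0922 0.012 ] [0.3984 0.0343 0.012 ] scene [0.4006 0.0379 0.012 ] [0.7257 0.0993 0.012 ]
rib end top: [ 0.5393 -0.2837  0.06  ] [ 0.5198 -0.2811  0.06  ] scene [ 0.5277 -0.2771  0.06  ]
flange ends top: [ 0.5815 -0.2324  0.06  ] [ 0.4882 -0.2185  0.06  ] scene [ 0.5003 -0.2127  0.06  ] [ 0.5814 -0.226   0.    ]
cup [ 0.367  -0.0384  0.06  ] orange rib end [ 0.551  -0.0959  0.06  ] orange flange [ 0.5207 -0.1643  0.06  ] [ 0.4743 -0.0809  0.06  ] brown [ 0.4311 -0.2756  0.06  ] [ 0.3947 -0.3431  0.06  ] [ 0.3636 -0.2461  0.06  ]
```

```bash
cat >> h.py <<'E'
def rot(yaw_deg, flip=1):  # yaw of the bracket's x (facing) axis; tool x along it
    a=np.radians(yaw_deg); x=flip*np.array([np.cos(a),np.sin(a),0]); z=np.array([0,0,-1.]); return np.column_stack([x,np.cross(z,x),z])
E
python3 - <<'E'
from h import *
print(np.round(readout.observe()['tool_rot'],3))
for f in(1,-1):
    print(f,[np.round(manip.inverse_kinematics(p,rot(y,f)),0) if manip.inverse_kinematics(p,rot(y,f)) is not None else None for p,y in(([.5315,-.255,.26],82),([.5315,-.255,.011],82),([.535,.085-.03,.071],100))])
f=-1 if abs(manip.inverse_kinematics([.5315,-.255,.011],rot(82,1))[5])>abs(manip.inverse_kinematics([.5315,-.255,.011],rot(82,-1))[5]) else 1
print('flip',f)
manip.move_pose([.5315,-.255,.26],rot(82,f))
snap('wrist','w0.png'); o=readout.observe(); print(o['time_s'],o['ee_pos'],o['contact_force'])
E
```

```text
[[-0.964  0.265 -0.001]
 [ 0.265  0.964 -0.002]
 [ 0.    -0.002 -1.   ]]
1 [array([-32.,  11.,  -4.,  75.,   0.,  66.]), array([-32.,  24., -20.,  46.,   0.,  66.]), array([ -1.,  15., -24.,  51.,   0.,  79.])]
-1 [array([ -32.,   11.,   -4.,   75.,    0., -114.]), array([ -32.,   24.,  -20.,   46.,    0., -114.]), array([  -1.,   15.,  -24.,   51.,    0., -101.])]
flip 1
3.4083 [ 0.5317719  -0.25436792  0.25997366] [ 0.77805523 -0.07109103  0.35292049]
```

View pics/w0.png

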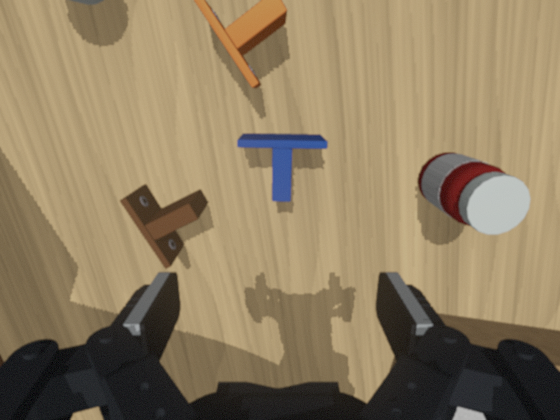

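Wrist view: blue T with its flange at rows 134–148, columns 238–327. The rib spans columns 273–292 and ends at row 201. The jar is well to the right and the brown look-alike to the left. I'll take one enlarged crop for the corners.

```bash
python3 - <<'E'
import cv2
a=cv2.imread('pics/w0.png')
cv2.imwrite('pics/w1.png',cv2.resize(a[125:210,230:336],None,fx=7,fy=7,interpolation=cv2.INTER_CUBIC))
E
```

```text
(no output)
```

View pics/w1.png

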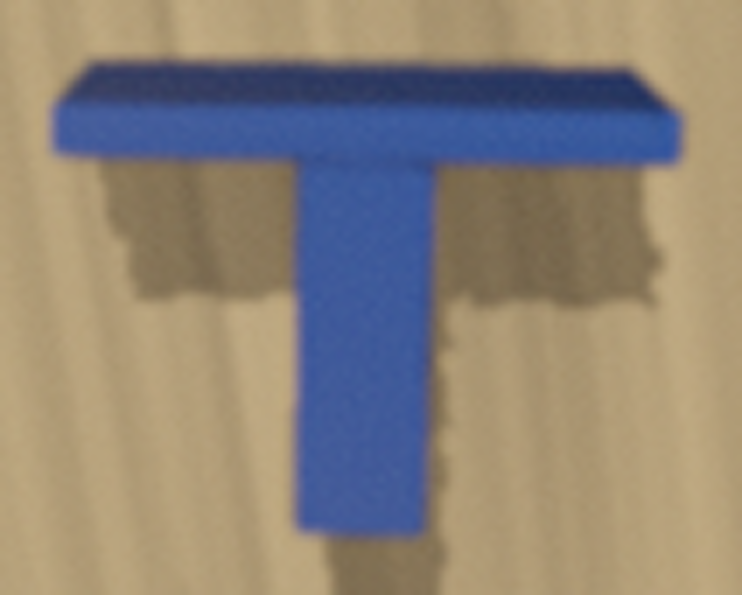

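```bash
python3 - <<'E'
from h import *
w=dict(np.load('pics/w0.npz'))
C=lambda x,y:pt(w,230+(x+.5)/7-.5,125+(y+.5)/7-.5,.06)
fl,fr,bl,br,el,er=[C(*q) for q in((53,103),(683,112),(55,156),(680,163),(295,531),(426,533))]
print('width',np.linalg.norm(fr-fl),'rib',np.linalg.norm(er-el))
d=fr-fl; x=np.array([-d[1],d[0],0]);x/=np.linalg.norm(x); m=(fl+fr)/2;e=(el+er)/2
print('yaw flange',np.degrees(np.arctan2(x[1],x[0])),'yaw mid-end',np.degrees(np.arctan2(*(m-e)[1::-1])),'len',np.linalg.norm(m-e))
print('centre',m-.036*x, e+.028*x)
E
```

```text
width 0.08898091545537548 rib 0.01957811044489558
yaw flange 81.2909407541686 yaw mid-end 81.29102440607548 len 0.06277307493408248
centre [ 0.53584432 -0.25430785  0.06      ] [ 0.53603019 -0.25309508  0.06      ]
```

```bash
python3 - <<'E'
from h import *
R=rot(81.3); c=np.array([.536,-.2537])
manip.move_pose([*c,.14],R)
hit=manip.servo_line([*c,.016],max_speed=.08,f_stop=8)
print('hit',hit,readout.observe()['ee_pos'])
if not hit:
    manip.grasp(40); o=readout.observe(); print(o['finger_gap'],o['finger_force'],o['ee_pos'])
    manip.servo_line([*c,.15],max_speed=.1)
    o=readout.observe(); print(o['finger_gap'],o['finger_force'],o['ee_pos'],o['contact_force'])
    n=np.array([np.cos(np.radians(100.2)),np.sin(np.radians(100.2))]); g=np.array([.5353,.085])
    manip.servo_line([*(g-.106*n),.15],max_speed=.12,frame=rot(100.2))
    manip.servo_line([*(g-.106*n),.076],max_speed=.06)
    for k in('scene','top','wrist'): snap(k,k+'2.png')
    o=readout.observe(); print(o['time_s'],o['finger_gap'],o['ee_pos'],o['contact_force'])
import cv2
a=cv2.imread('pics/scene2.png')[160:300,170:370]; b=cv2.imread('pics/wrist2.png')
cv2.imwrite('pics/m2.png',np.vstack([cv2.resize(a,(428,300),interpolation=cv2.INTER_CUBIC),cv2.resize(b[:,65:495],None,fx=428/430,fy=428/430)[:300]]))
E
```

```text
hit False [ 0.53648837 -0.25398975  0.01659399]
0.23295010304190564 39.318004846572876 [ 0.53608792 -0.25380035  0.01612335]
0.22739650703024578 39.06356155872345 [ 0.53540077 -0.25336588  0.14906778] [-0.32727653 -0.05291366 -1.22048596]
11.4 0.233683919375107 [ 0.55445713 -0.01937888  0.07644528] [-0.46232163  0.01538332 -1.6836074 ]
```

View pics/m2.png

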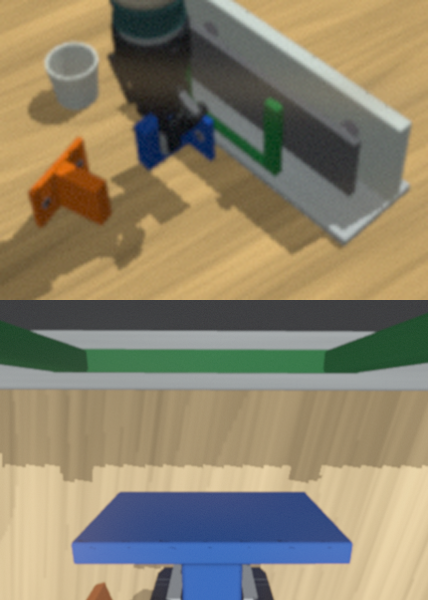

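```bash
python3 - <<'E'
from h import *
w=dict(np.load('pics/wrist2.npz')); k=430/428
P=lambda x,y,z:pt(w,65+x*k,(y-300)*k,z)
bl,br,fl,fr=P(86,350,.016),P(325,350,.016),P(86,372,.016),P(325,372,.016)
tl,tr=P(73,543,.1203),P(351,543,.1203)
ft=P(20,389,.012),P(400,389,.012)
for n,a,b in(('back',bl,br),('front',fl,fr),('foot',*ft),('flange',tl,tr)):
    d=b-a;print(n,'len %.4f yaw %.2f'%(np.linalg.norm(d),np.degrees(np.arctan2(d[0],-d[1]))),'mid',np.round((a+b)/2,4))
E
```

```text
back len 0.1301 yaw 100.23 mid [0.5331 0.0808 0.016 ]
front len 0.1326 yaw 100.23 mid [0.5351 0.0698 0.016 ]
foot len 0.2182 yaw 100.23 mid [0.5391 0.0615 0.012 ]
flange len 0.0879 yaw 100.23 mid [0.5485 0.0153 0.1203]
```

```bash
python3 - <<'E'
from h import *
n=np.array([np.cos(np.radians(100.2)),np.sin(np.radians(100.2))]); g=np.array([.5337,.0848]); z=.0758
manip.servo_line([*(g-.066*n),z],max_speed=.05); manip.wait(.3)
F=lambda:np.mean([(-np.array(readout.observe()['contact_force'])[:2]@n,manip.wait(.02))[0] for _ in range(10)])
f0=F(); print('tare',f0)
hit=manip.servo_line([*(g-.020*n),z],max_speed=.012,f_stop=4); 
s=(np.array(readout.observe()['ee_pos'])[:2]-g)@n; print('hit',hit,'s',s,'f',F()-f0)
if hit:
    for i in range(12):
        f=F()-f0
        if abs(10-f)<.6: break
        s+=np.clip((10-f)/.8e3*.8,-.003,.003)
        manip.servo_line([*(g+s*n),z],max_speed=.01); manip.wait(.2)
        o=readout.observe();print(round(f,2),round(s,4),np.round(o['ee_pos'],4),np.round(o['contact_force'],2),round(o['finger_gap'],3))
print('final',F()-f0,readout.observe()['time_s'],readout.observe()['tool_rot'][:,2])
for k in('scene','top','wrist'): snap(k,k+'3.png')
E
```

```text
tare 0.07433494489950881
hit True s -0.030547902458780835 f 3.421028358519565
3.3 -0.0275 [0.5374 0.0571 0.0749] [ 0.84 -4.73 -3.08] 0.228
5.08 -0.0245 [0.537  0.0593 0.075 ] [ 0.57 -8.19 -2.7 ] 0.232
7.3 -0.0219 [0.5366 0.0614 0.075 ] [ 1.61 -8.44 -3.31] 0.228
8.95 -0.0208 [0.5364 0.0622 0.0751] [ 1.82 -9.06 -2.46] 0.227
final 9.423308634352692 19.075 [-0.00471251 -0.00880537 -0.99995013]
```

```bash
python3 - <<'E'
from h import *
a=cv2.imread('pics/scene3.png')[150:270,220:380]; b=cv2.imread('pics/wrist3.png')[:300]
cv2.imwrite('pics/m3.png',np.vstack([cv2.resize(a,(400,300),interpolation=cv2.INTER_CUBIC),cv2.resize(b,(400,214))]))
E
```

```text
(no output)
```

View pics/m3.png

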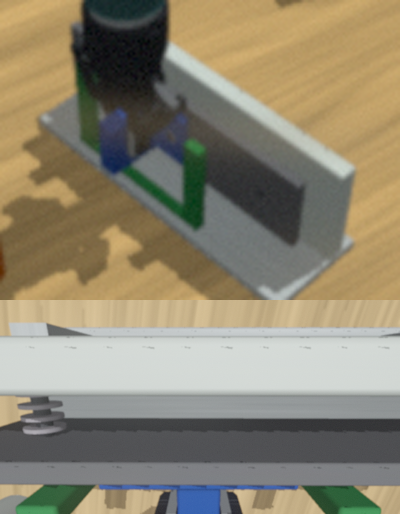

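The bracket sits between the posts. In the wrist view the flange midpoint is at column 198.5 and the posts' midpoint at 199.5, so it is centred, and its face lies flat on the plate. Next I hold, recheck the force and hand in.

```bash
python3 - <<'E'
from h import *
n=np.array([np.cos(np.radians(100.2)),np.sin(np.radians(100.2)),0]); L=[]
for _ in range(40): manip.wait(.1); o=readout.observe(); L.append([-np.array(o['contact_force'])@n-.07,*o['ee_pos'],o['finger_force']])
L=np.array(L); print(L.mean(0),L[:,0].min(),L[:,0].max(),o['time_s'])
if 8<L[:,0].mean()<12: print(ticket.finish_job())
E
```

```text
[ 9.57972014  0.53644339  0.06218914  0.07505226 39.13083181] 8.844120111566411 10.198915873797551 23.225
the job is handed in; nothing more can be done
None
```

I handed the job in with the arm still holding the blue bracket on the grey plate, centred between the green posts and pressing at about 9.6 N (8.8–10.2 N over the last 4 s); it took about 23 s on the robot's clock, and no verdict came back.

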